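# Unstack the nested pen tray and put the highlighter in it

## Task

Two grey pen trays stand nested on the desk, the upper one held by friction. Lift the upper tray straight up and level off the lower one, which must stay where it is, and set it down gently on the desk alongside it: either side, long sides parallel, ends about level, with a gap of about 3 to 10 cm between them. Then lay the highlighter (the thick pen lying on the open desk) flat in the tray you set down, lengthways, without dropping it, and leave the other desk things alone.

Things in the scene. Friction and masses are not known exactly. Their poses are not given: they have to be found in the camera images.
- pen_tray: Upper tray, loose, grey plastic, 0.13 kg, open on top. Origin: centre of its underside; x along its length, y across, z up; ends alike. Foot 154 x 52 mm, 12 mm high; above it, z = 12 to 25 mm, it is 170 mm long and 68 mm wide with plane upright sides, to be gripped across the width at mid-length.
- pen_tray_floor (a point): Centre of the upper tray's inner floor, 14 mm above its origin, axes as the tray. Floor 164 x 62 mm, walls 3 mm thick, rim 11 mm above this point.
- base_tray: The lower tray, loose but weighted (0.9 kg), grey plastic, standing on the desk: 164 mm long (x), 62 mm wide (y), 25 mm high, so 3 mm narrower on every side than the tray nested in it. Origin: centre of its underside; x along its length, y across, z up. It must stay in place.
- base_tray_rim (a point): Centre of the lower tray's mouth, 25 mm above its origin, axes as the tray. At the start the upper tray's shoulder rests on this rim, its foot 12 mm deep inside: its origin is 13 mm above base_tray's. Sprung rubber pads in the end walls hold it by friction: it comes free at about 6 N (varies 4 to 8) over its weight, within 12 mm of lift.
- highlighter: Thick yellow pen, 0.02 kg, lying on the open desk to the left or right of the trays (not the pens in the wooden box at the back): 120 mm long (its x axis, -58 to +60 mm from the origin), 17 mm wide (y -9 to +7 mm), 16 mm high (z up); it behaves as a box and does not roll. Origin: about the middle of its underside. Either way round in the tray is right.
- ballpoint: Bystander: a thin dark ballpoint lying on the desk on the other side of the trays, 140 x 11 x 9 mm, long axis x, origin about the middle of its underside. Leave alone.
- blue_tape: Bystander: tape roll, 62 mm across with a 14 mm tab, 24 mm high, behind the trays. Origin: underside. Leave alone.
- glue_stick: Bystander: upright glue stick, 26 mm across, 87 mm tall, behind the trays. Origin: underside. Leave alone.
- stamp: Bystander: upright stamp, 30 x 46 mm, 56 mm tall, behind the trays. Origin: underside. Leave alone.
- eraser: Bystander: eraser, 19 x 38 x 12 mm. Origin: underside. Leave alone.

How it is judged:
By the outcome, as a careful person would: the job done as asked, in the order asked, and still so for the second after the job is handed in, with the robot touching nothing.
It also fails if it takes over 58 s, if anything falls off the work surface, if the arm or the gripper's body presses on something with over 40 N, if the wrist force passes 120 N, or if a joint passes its speed limit or range.

## Robot

A 6-joint arm with a two-finger parallel gripper is mounted at the origin on a cart in front of the work surface, level with it; the furniture and walls round the work are solid. World frame = base frame: x ahead of the robot, y to its left, z up, the work surface at z = 0. Lengths are in m, angles in degrees, forces in N, time in s.
With the tool pointing down it reaches from about 0.3 to 0.875 m from the base axis. Payload 6.4 kg.
Tool frame: the origin (TCP) lies where the fingers leave the gripper's body, on its centre line; the fingertips stand 73 mm ahead of it and the grasp point (between the pads) lies 54 mm ahead of it; z points along the fingers, y is the line along which they close (so a half turn about z gives the same grasp; the last joint's range is limited). The gripper opens to 85 mm and grips with 20 to 120 N. Pads are 22 mm wide; open, the fingers measure 114 mm over their backs; the gripper's body (76 mm by 85 mm) begins 54 mm behind the grasp point. The pads swing forward as they close: fully open they stand 13 mm farther back than shut.
Start: joints at [62.378, 10.359, 92.074, -0, 77.567, -11.82], TCP at [0.157, 0.553, 0.304] pointing down, gripper open.
Joint ranges: [-171.53, 171.53], [-51.25, 118.39], [17.06, 147.69], [-65.23, 245.23], [0, 150.52], [-178.68, 178.68]. Speed limits (degrees/s): [147.25, 147.25, 172.46, 180, 180, 180].

## Interface

Orientations are given as a 3x3 rotation matrix whose columns are the frame's x, y, z axes.
In Python, from cell import bot gives the robot as it stands.
- The arm moves only by the tool arm_command, never from a script. Its argument "steps" is a list of rows, each an object of numbers: "grip": the closure, from 0 (fully open) to 1 (shut); "tx", "ty", "tz": the shift along the tool's x, y, z normalised to -1 to 1, where 1 is 0.3 m; "twist": the turn about the tool's z normalised to -1 to 1, where 1 is 90 degrees. In form: [{"grip": .., "tx": .., "ty": .., "tz": .., "twist": ..}, ...]. A call has 1 to 20 rows; each row is the pose to reach, as a shift and turn from the pose commanded when the call began, along the tool's axes at that moment; what a row does not reach only later rows make up. A row lasts 1/8 s, in which the tool goes at most 62.5 mm and 10.7 degrees, less where a joint would pass 70% of its speed; a pose out of reach is approached as far as the arm can. A call with a number of a shift or a turn outside -1 to 1 is refused whole. A call with a gripper value outside its range is refused whole. The fingers move at their own pace and stop on an object; "newtons" is the grip in N (left out, the last holds). Time passes only in rows, so rows that repeat a pose let the fingers close. It gives the time, the measured TCP pose, the force, the opening and the grip force at its end, in the units of the state.
- bot.get_obs(): the state, without advancing time (a new reading comes with each control period).
- bot.read_camera(name): name is "scene" or "top" or "wrist"; returns the picture (420x560x3 uint8, red, green, blue); there is no depth.
- bot.camera_info(name): a dict with "mtx" (3x3 intrinsics, pixels), "extrinsics" (4x4, takes a point from world to camera coordinates). Camera axes: x right, y down, z forward; pixel columns grow to the right and rows downward; lengths in m; the calibration is good to about 2 mm. A picture is of the moment at which its call begins: read the wrist's pose just before it. camera_info takes no time and is no camera call; for the wrist camera it gives the pose at the moment of the call.
- bot.sign_off(): hands the job in; it is judged then, once.
The state is a dict: "time": time; "qpos": joint angles; "qd": joint speeds; "effort": joint torques, N m; "position": TCP position; "tcp_rot": TCP orientation; "force": force on the tool from outside, world axes, zero at the start; "torque": the same for the moment, N m; "gripper_width": opening from 0.0 (shut) to 1.0 (fully open); "gripper_force": force on a finger pad.
Only numpy, scipy, OpenCV 4.12 (cv2) and the standard library are available. Lean on these libraries where they do the work, as an engineer would, in place of code of your own. Each camera call takes 0.05 s, during which the arm holds its last target. There are 200 camera calls.

## Working session

There is one attempt and no reset: what is moved stays moved. The work goes in short steps, Python scripts to look and compute and a tool call to move; the robot and the scene stay as the last step left them, time stands still between calls to the robot, and variables do not carry over. Pictures are saved under pics/ and viewed, at most 10 in all, crops included, and the job is handed in when it is done.

Besides the shell and the picture viewer there is one more tool, called after "Request:" in YAML: its name, and indented under it one key for each argument. arm_command: Moves the arm, as the interface text tells. Its arguments: {"type":"object","properties":{"steps":{"type":"array","items":{"type":"object","properties":{"grip":{"type":"number"},"tx":{"type":"number","minimum":-1,"maximum":1},"ty":{"type":"number","minimum":-1,"maximum":1},"tz":{"type":"number","minimum":-1,"maximum":1},"twist":{"type":"number","minimum":-1,"maximum":1}}}},"newtons":{"type":"number"}},"required":["steps"]}

```bash
mkdir -p pics; ls; python3 - <<'E'
from cell import bot
import cv2,numpy as np
np.set_printoptions(precision=4,suppress=True)
for n in("top","scene"):
    cv2.imwrite(f"pics/{n}0.png",bot.read_camera(n)[:,:,::-1]); i=bot.camera_info(n); print(n,i["mtx"],i["extrinsics"])
o=bot.get_obs();print(o)
E
```

```text
pics
top [[520.5859   0.     278.9914]
 [  0.     520.5859 210.096 ]
 [  0.       0.       1.    ]] [[-0.0032 -1.      0.0035  0.0323]
 [-0.9431  0.0019 -0.3324  0.6179]
 [ 0.3324 -0.0044 -0.9431  1.1235]
 [ 0.      0.      0.      1.    ]]
scene [[408.877    0.     286.002 ]
 [  0.     408.877  211.8492]
 [  0.       0.       1.    ]] [[ 0.6137 -0.7894 -0.0101 -0.3563]
 [-0.5429 -0.4127 -0.7314  0.3761]
 [ 0.5732  0.4544 -0.6819  0.666 ]
 [ 0.      0.      0.      1.    ]]
{'time': 0.1, 'qpos': array([ 62.3765,  10.3967,  92.1258,   0.0018,  77.5662, -11.8203]), 'qd': array([ 0.1023, -0.0872, -0.1806,  0.0574,  0.0335, -0.1109]), 'effort': array([ -0.0002, -44.5879, -35.2232,  -0.0003,   0.0042,   0.    ]), 'position': array([0.1564, 0.5529, 0.3031]), 'tcp_rot': array([[-0.9622,  0.2723, -0.0007],
       [ 0.2723,  0.9622, -0.0014],
       [ 0.0003, -0.0015, -1.    ]]), 'force': array([ 0.04  ,  0.4232, -0.8144]), 'torque': array([ 0.0192,  0.0363, -0.0078]), 'gripper_force': 0.0, 'gripper_width': 1.0042676852617995}
```

View pics/top0.png

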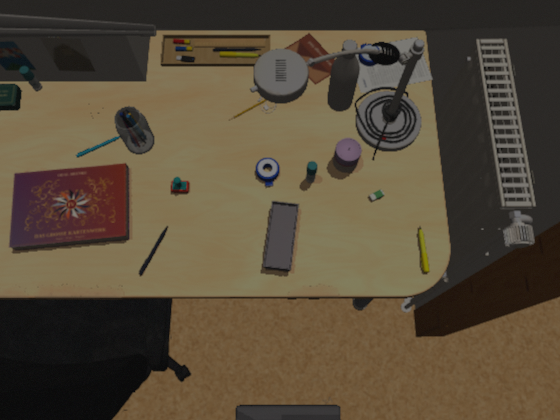

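View pics/scene0.png

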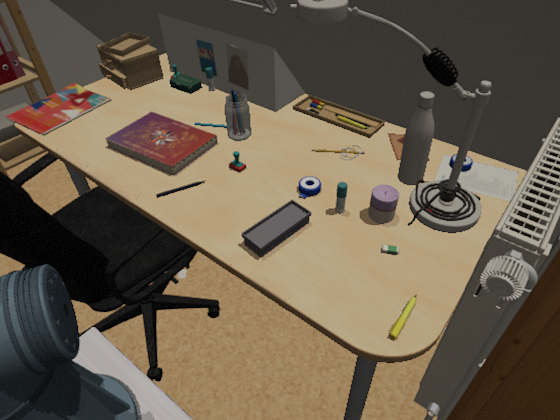

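The top view shows the nested trays at about (281,236), long side along world x and slightly turned. The yellow highlighter is at (424,250) on the right near the desk edge, and the ballpoint is at (153,250). There is free desk to the right of the trays, with the eraser at (376,196) and the cup at (348,155).

```bash
cat > h.py <<'E'
from cell import bot
import cv2,numpy as np
np.set_printoptions(precision=4,suppress=True)
def ray(n,px,z,info=None):
    i=info or bot.camera_info(n);K=np.array(i["mtx"]);E=np.array(i["extrinsics"]);R=E[:3,:3];c=-R.T@E[:3,3]
    px=np.atleast_2d(px).astype(float);d=np.c_[(px-K[:2,2])/[K[0,0],K[1,1]],np.ones(len(px))]@R
    return (c+d*((z-c[2])/d[:,2])[:,None])[:,:2]
def rect(mask,n,z,info=None,minarea=50):
    """world-plane min-area rects of mask blobs: centre, long, short, angle of long axis"""
    out=[]
    for c in cv2.findContours(mask.astype(np.uint8),cv2.RETR_EXTERNAL,cv2.CHAIN_APPROX_NONE)[0]:
        if cv2.contourArea(c)<minarea: continue
        w=ray(n,c[:,0],z,info); (cx,cy),(a,b),t=cv2.minAreaRect((w*1000).astype(np.float32))
        if a<b:a,b,t=b,a,t+90
        out.append((cx,cy,a,b,(t+90)%180-90,c[:,0].mean(0).round()))
    return out
E
python3 - <<'E'
from h import *
im=cv2.imread("pics/top0.png");hsv=cv2.cvtColor(im,cv2.COLOR_BGR2HSV)
y=cv2.inRange(hsv,(22,170,120),(35,255,255));y[:, :380]=0;y[:200]=0
print("pen",*rect(y,"top",.01),sep="\n")
g=(hsv[:,:,1]<90)&(hsv[:,:,2]<150);m=np.zeros_like(y);m[195:280,250:312]=1
print("tray",*rect((g&(m>0)),"top",.038),sep="\n")
print("desk edge/tray px",ray("top",[(281,236),(281,296),(446,250)],[0.038]))
E
```

```text
pen
(546.2319946289062, -329.6700744628906, 103.35942077636719, 9.488187789916992, 3.701414108276367, array([424., 250.]))
tray
(574.873779296875, 26.837642669677734, 214.87600708007812, 153.61927795410156, -0.14366912841796875, array([284., 239.]))
desk edge/tray px [[ 0.5744  0.0256]
 [ 0.4268  0.0263]
 [ 0.538  -0.3762]]
```

Request:
arm_command:
  steps:
    - {"tx": -0.91,"ty": -0.655,"tz": 0,"twist": 0,"grip": 0}
    - {"tx": -0.91,"ty": -0.655,"tz": 0,"twist": 0,"grip": 0}
    - {"tx": -0.91,"ty": -0.655,"tz": 0,"twist": 0,"grip": 0}
    - {"tx": -0.91,"ty": -0.655,"tz": 0,"twist": 0,"grip": 0}
    - {"tx": -0.91,"ty": -0.655,"tz": 0,"twist": 0,"grip": 0}
    - {"tx": -0.91,"ty": -0.655,"tz": 0,"twist": 0,"grip": 0}

```text
time: 0.85
position: [0.3672, 0.2873, 0.3037]
tcp_rot: [[-0.961, 0.276, 0.0], [0.276, 0.961, -0.001], [-0.0, -0.001, -1.0]]
force: [0.1, 0.2, 0.4]
gripper_width: 1.0
gripper_force: 0.0
```

Request:
arm_command:
  steps:
    - {"tx": -0.91,"ty": -0.655,"tz": 0,"twist": -0.11,"grip": 0}
    - {"tx": -0.91,"ty": -0.655,"tz": 0,"twist": -0.11,"grip": 0}
    - {"tx": -0.91,"ty": -0.655,"tz": 0,"twist": -0.11,"grip": 0}
    - {"tx": -0.91,"ty": -0.655,"tz": 0,"twist": -0.11,"grip": 0}
    - {"tx": -0.91,"ty": -0.655,"tz": 0,"twist": -0.11,"grip": 0}
    - {"tx": -0.91,"ty": -0.655,"tz": 0,"twist": -0.11,"grip": 0}
    - {"tx": -0.91,"ty": -0.655,"tz": 0,"twist": -0.11,"grip": 0}
    - {"tx": -0.91,"ty": -0.655,"tz": 0,"twist": -0.11,"grip": 0}

```text
time: 1.85
position: [0.5743, 0.027, 0.3033]
tcp_rot: [[-0.995, 0.103, -0.001], [0.103, 0.995, 0.001], [0.002, 0.0, -1.0]]
force: [-0.2, 0.3, 0.6]
gripper_width: 1.003
gripper_force: 0.0
```

```bash
python3 - <<'E'
from h import *
o=bot.get_obs();print(o["position"],o["tcp_rot"],o["time"])
i=bot.camera_info("wrist");im=bot.read_camera("wrist");cv2.imwrite("pics/w1.png",im[:,:,::-1]);np.save("w1.npy",i,allow_pickle=True)
E=np.array(i["extrinsics"]);print(-E[:3,:3].T@E[:3,3],E,i["mtx"])
E
```

```text
[0.5743 0.027  0.3033] [[-0.9947  0.1028 -0.0015]
 [ 0.1028  0.9947  0.0006]
 [ 0.0015  0.0004 -1.    ]] 1.85
[0.4902 0.0373 0.374 ] [[ 0.1015  0.9948 -0.0004 -0.0867]
 [ 0.9401 -0.0958  0.3271 -0.5797]
 [ 0.3254 -0.0335 -0.945   0.1951]
 [ 0.      0.      0.      1.    ]] [[305.6744   0.     279.7601]
 [  0.     305.6744 208.3298]
 [  0.       0.       1.    ]]
```

View pics/w1.png

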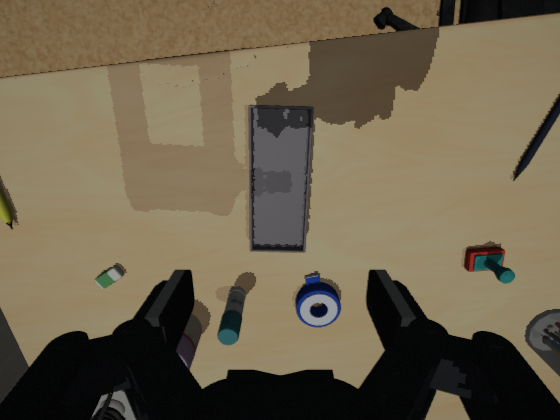

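The wrist view shows the tray's rim corners at about (249,105), (313,106), (305,251) and (251,251). The tape is at (318,302), the glue stick at (232,315) and the eraser at (108,275).

```bash
python3 - <<'E'
from h import *
i=np.load("w1.npy",allow_pickle=True).item();im=cv2.imread("pics/w1.png");hsv=cv2.cvtColor(im,cv2.COLOR_BGR2HSV)
print(hsv[200,225],hsv[200,280],hsv[170,220],hsv[90,350],hsv[115,265],hsv[200,251])
m=((hsv[:,:,1]<70)|(hsv[:,:,2]<45)).astype(np.uint8);k=np.zeros_like(m);k[90:265,230:335]=1;m&=k
m=cv2.morphologyEx(m,cv2.MORPH_OPEN,np.ones((3,3)))
for r in rect(m,"wrist",.038,i,500):print(r)
c=[(249,105),(313,106),(305,251),(251,251)];print(ray("wrist",c,.038,i))
for rr in(120,140,160,180,200,220,240):
    x=np.flatnonzero(m[rr]);print(rr,x.min(),x.max(),ray("wrist",[(x.min(),rr),(x.max()+1,rr)],.038,i).ravel())
E
```

```text
[ 17  87 137] [150  11  94] [ 18  86 137] [17 94 84] [135  11  45] [150   7  70]
(587.374755859375, 43.77266311645508, 186.3137969970703, 103.9110107421875, -6.478080749511719, array([286., 189.]))
[[ 0.4894  0.005 ]
 [ 0.4972  0.0713]
 [ 0.664   0.0504]
 [ 0.6573 -0.0152]]
120 249 320 [0.5043 0.003  0.512  0.0788]
140 238 320 [ 0.5237 -0.0116  0.5328  0.0776]
160 249 330 [ 0.5464 -0.0027  0.5556  0.0873]
180 249 309 [ 0.5688 -0.0057  0.5758  0.0627]
200 249 308 [ 0.5923 -0.0089  0.5993  0.0599]
220 250 307 [ 0.6169 -0.011   0.6238  0.057 ]
240 250 310 [ 0.6425 -0.0145  0.65    0.0587]
```

Request:
arm_command:
  newtons: 40
  steps:
    - {"tx": -0.01,"ty": 0.004,"tz": 0.2,"twist": 0.011,"grip": 0}
    - {"tx": -0.01,"ty": 0.004,"tz": 0.4,"twist": 0.011,"grip": 0}
    - {"tx": -0.01,"ty": 0.004,"tz": 0.55,"twist": 0.011,"grip": 0}
    - {"tx": -0.01,"ty": 0.004,"tz": 0.65,"twist": 0.011,"grip": 0}
    - {"tx": -0.01,"ty": 0.004,"tz": 0.7,"twist": 0.011,"grip": 0}
    - {"tx": -0.01,"ty": 0.004,"tz": 0.73,"twist": 0.011,"grip": 0.1}
    - {"tx": -0.01,"ty": 0.004,"tz": 0.73,"twist": 0.011,"grip": 0.13}
    - {"tx": -0.01,"ty": 0.004,"tz": 0.73,"twist": 0.011,"grip": 0.13}

```text
time: 2.9
position: [0.5789, 0.0273, 0.0862]
tcp_rot: [[-0.993, 0.12, 0.002], [0.12, 0.993, -0.0], [-0.002, -0.0, -1.0]]
force: [0.1, -0.3, -0.2]
gripper_width: 0.869
gripper_force: 0.0
```

```bash
python3 - <<'E'
from h import *
o=bot.get_obs();print(o["position"],o["tcp_rot"],o["force"],o["gripper_width"])
i=bot.camera_info("wrist");im=bot.read_camera("wrist");np.save("w2.npy",i,allow_pickle=True)
cv2.imwrite("pics/w2.png",cv2.convertScaleAbs(im[:,:,::-1],alpha=1.8))
E
```

```text
[0.5789 0.0273 0.0862] [[-0.9928  0.1199  0.0022]
 [ 0.1199  0.9928 -0.0004]
 [-0.0023 -0.0001 -1.    ]] [ 0.0639 -0.2674 -0.1679] 0.8694226666995353
```

View pics/w2.png

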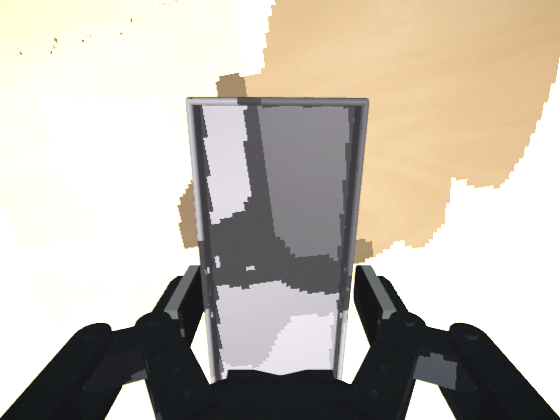

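The tray sides sit between the fingers, with outer edges at about (202,265) and (353,265). The fingers' inner edges are at 201 and 357, so the grip is centred to within 1 mm and square.

Request:
arm_command:
  newtons: 40
  steps:
    - {"ty": -0.002,"tx": 0,"tz": 0,"twist": 0,"grip": 0.16}
    - {"ty": -0.002,"tx": 0,"tz": 0,"twist": 0,"grip": 0.19}
    - {"ty": -0.002,"tx": 0,"tz": 0,"twist": 0,"grip": 0.22}
    - {"ty": -0.002,"tx": 0,"tz": 0,"twist": 0,"grip": 0.3}
    - {"ty": -0.002,"tx": 0,"tz": 0,"twist": 0,"grip": 0.4}
    - {"ty": -0.002,"tx": 0,"tz": 0,"twist": 0,"grip": 0.4}

```text
time: 3.7
position: [0.5784, 0.0261, 0.0858]
tcp_rot: [[-0.993, 0.12, 0.001], [0.12, 0.993, -0.001], [-0.001, -0.001, -1.0]]
force: [-2.4, -2.8, 5.5]
gripper_width: 0.786
gripper_force: 43.1
```

Request:
arm_command:
  newtons: 50
  steps:
    - {"tz": -0.005,"tx": 0,"ty": 0,"twist": 0,"grip": 0.4}
    - {"tz": -0.012,"tx": 0,"ty": 0,"twist": 0,"grip": 0.4}
    - {"tz": -0.02,"tx": 0,"ty": 0,"twist": 0,"grip": 0.4}
    - {"tz": -0.03,"tx": 0,"ty": 0,"twist": 0,"grip": 0.4}
    - {"tz": -0.04,"tx": 0,"ty": 0,"twist": 0,"grip": 0.4}
    - {"tz": -0.05,"tx": 0,"ty": 0,"twist": 0,"grip": 0.4}
    - {"tz": -0.06,"tx": 0,"ty": 0,"twist": 0,"grip": 0.4}
    - {"tz": -0.07,"tx": 0,"ty": 0,"twist": 0,"grip": 0.4}
    - {"tz": -0.08,"tx": 0,"ty": 0,"twist": 0,"grip": 0.4}
    - {"tz": -0.11,"tx": 0,"ty": 0,"twist": 0,"grip": 0.4}
    - {"tz": -0.16,"tx": 0,"ty": 0,"twist": 0,"grip": 0.4}
    - {"tz": -0.22,"tx": 0,"ty": 0,"twist": 0,"grip": 0.4}
    - {"tz": -0.22,"tx": 0,"ty": 0,"twist": 0,"grip": 0.4}

```text
time: 5.32
position: [0.5795, 0.0266, 0.1536]
tcp_rot: [[-0.993, 0.12, 0.005], [0.12, 0.993, -0.001], [-0.005, -0.0, -1.0]]
force: [0.1, 0.0, -2.2]
gripper_width: 0.784
gripper_force: 58.4
```

```bash
python3 - <<'E'
from h import *
o=bot.get_obs();print(o["position"],o["tcp_rot"],o["force"],o["gripper_width"])
a=bot.read_camera("scene")[150:300,180:420,::-1];b=bot.read_camera("wrist")[:,:,::-1]
cv2.imwrite("pics/s2.png",np.vstack([cv2.resize(a,None,fx=1.75,fy=1.75),np.zeros((1,420,3),np.uint8),cv2.resize(b,(420,315))]))
E
```

```text
[0.5795 0.0266 0.1536] [[-0.9928  0.1199  0.0047]
 [ 0.1199  0.9928 -0.0008]
 [-0.0048 -0.0002 -1.    ]] [ 0.1377  0.0386 -2.2102] 0.7837521007193385
```

View pics/s2.png

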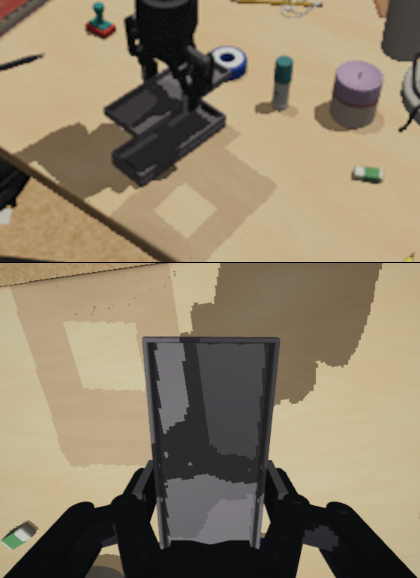

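The upper tray is free and level in the grip, and the lower tray stands where it was. I'll move 130 mm sideways along the tool's -y.

Request:
arm_command:
  steps:
    - {"ty": -0.08,"tx": 0,"tz": 0,"twist": 0,"grip": 0.4}
    - {"ty": -0.2,"tx": 0,"tz": 0,"twist": 0,"grip": 0.4}
    - {"ty": -0.32,"tx": 0,"tz": 0,"twist": 0,"grip": 0.4}
    - {"ty": -0.41,"tx": 0,"tz": 0,"twist": 0,"grip": 0.4}
    - {"ty": -0.43,"tx": 0,"tz": 0.04,"twist": 0,"grip": 0.4}
    - {"ty": -0.43,"tx": 0,"tz": 0.1,"twist": 0,"grip": 0.4}
    - {"ty": -0.43,"tx": 0,"tz": 0.15,"twist": 0,"grip": 0.4}
    - {"ty": -0.43,"tx": 0,"tz": 0.2,"twist": 0,"grip": 0.4}
    - {"ty": -0.43,"tx": 0,"tz": 0.23,"twist": 0,"grip": 0.4}
    - {"ty": -0.43,"tx": 0,"tz": 0.245,"twist": 0,"grip": 0.4}
    - {"ty": -0.43,"tx": 0,"tz": 0.255,"twist": 0,"grip": 0.4}
    - {"ty": -0.43,"tx": 0,"tz": 0.26,"twist": 0,"grip": 0.4}
    - {"ty": -0.43,"tx": 0,"tz": 0.26,"twist": 0,"grip": 0.4}

```text
time: 7.05
position: [0.5627, -0.1014, 0.0732]
tcp_rot: [[-0.993, 0.12, 0.001], [0.12, 0.993, -0.0], [-0.001, -0.0, -1.0]]
force: [0.5, -0.3, -1.5]
gripper_width: 0.785
gripper_force: 58.3
```

Request:
arm_command:
  steps:
    - {"tz": 0.003,"grip": 0.4,"tx": 0,"ty": 0,"twist": 0}
    - {"tz": 0.003,"grip": 0.4,"tx": 0,"ty": 0,"twist": 0}

```text
time: 7.3
position: [0.5628, -0.1015, 0.073]
tcp_rot: [[-0.993, 0.12, 0.001], [0.12, 0.993, -0.0], [-0.001, -0.0, -1.0]]
force: [-1.7, 0.8, 4.6]
gripper_width: 0.784
gripper_force: 59.0
```

Request:
arm_command:
  newtons: 20
  steps:
    - {"tz": 0,"grip": 0.21,"tx": 0,"ty": 0,"twist": 0}
    - {"tz": 0,"grip": 0.17,"tx": 0,"ty": 0,"twist": 0}
    - {"tz": 0,"grip": 0.1,"tx": 0,"ty": 0,"twist": 0}
    - {"tz": 0,"grip": 0,"tx": 0,"ty": 0,"twist": 0}
    - {"tz": 0,"grip": 0,"tx": 0,"ty": 0,"twist": 0}
    - {"tz": -0.05,"grip": 0,"tx": 0,"ty": 0,"twist": 0}
    - {"tz": -0.2,"grip": 0,"tx": 0,"ty": 0,"twist": 0}
    - {"tz": -0.4,"grip": 0,"tx": 0,"ty": 0,"twist": 0}
    - {"tz": -0.6,"grip": 0,"tx": 0,"ty": 0,"twist": 0}
    - {"tz": -0.6,"grip": 0,"tx": 0,"ty": 0,"twist": 0}

```text
time: 8.55
position: [0.5654, -0.1024, 0.2596]
tcp_rot: [[-0.993, 0.12, 0.012], [0.12, 0.993, -0.005], [-0.012, -0.003, -1.0]]
force: [1.3, -0.1, -0.2]
gripper_width: 0.998
gripper_force: 0.0
```

```bash
python3 - <<'E'
from h import *
o=bot.get_obs();print(o["position"],o["tcp_rot"],o["gripper_width"])
i=bot.camera_info("wrist");np.save("w3.npy",i,allow_pickle=True);b=bot.read_camera("wrist")[:,:,::-1];t=bot.read_camera("top")[:,:,::-1]
cv2.imwrite("pics/w3.png",b);cv2.imwrite("pics/t3.png",t)
E
```

```text
[ 0.5654 -0.1024  0.2596] [[-0.9927  0.1198  0.012 ]
 [ 0.1197  0.9928 -0.0048]
 [-0.0125 -0.0034 -0.9999]] 0.9984886671347319
```

View pics/w3.png

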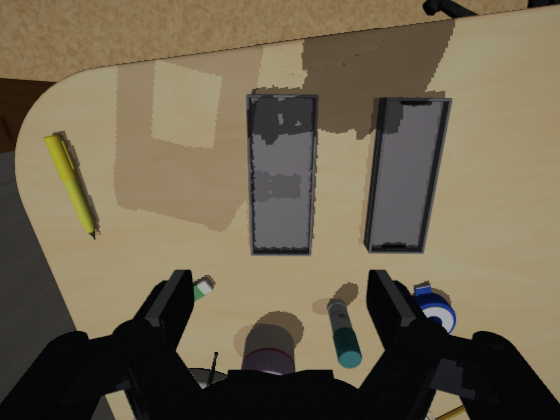

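The upper tray now stands at corners (248,95), (318,95), (312,254), (251,255). The lower tray is at (380,97), (451,99), (424,252), (366,250), parallel and end-level. The highlighter runs from (54,137) to (95,237).

```bash
python3 - <<'E'
from h import *
i=np.load("w3.npy",allow_pickle=True).item();im=cv2.imread("pics/w3.png");hsv=cv2.cvtColor(im,cv2.COLOR_BGR2HSV)
for c in([(248,95),(318,95),(312,254),(251,255)],[(380,97),(451,99),(424,252),(366,250)]):
    w=ray("wrist",c,.025,i);print(w.ravel(),w.mean(0),[np.linalg.norm(w[k]-w[k-1]) for k in range(4)],np.degrees(np.arctan2(*(w[2]-w[1])[::-1])),np.degrees(np.arctan2(*(w[3]-w[0])[::-1])))
y=cv2.inRange(hsv,(22,150,60),(35,255,255));y[:,130:]=0
for r in rect(y,"wrist",.010,i,100):print(r)
t=cv2.imread("pics/t3.png");h2=cv2.cvtColor(t,cv2.COLOR_BGR2HSV);y=cv2.inRange(h2,(22,120,60),(35,255,255));y[:,:380]=0;y[:200]=0
for r in rect(y,"top",.010):print(r)
E
```

```text
[ 0.4746 -0.1207  0.4824 -0.0558  0.6479 -0.0752  0.6412 -0.1432] [ 0.5615 -0.0987] [np.float64(0.16810500245022067), np.float64(0.0652918444931762), np.float64(0.16666985231944562), np.float64(0.0682792315528656)] -6.671921742595568 -7.686310230044605
[ 0.491   0.0015  0.5006  0.0673  0.6599  0.0488  0.6499 -0.0152] [0.5753 0.0256] [np.float64(0.15979964774289532), np.float64(0.06649553346763941), np.float64(0.1603765088920109), np.float64(0.06476435057856138)] -6.6197456808364405 -5.991379753366497
(543.6572875976562, -325.4822692871094, 110.13048553466797, 19.51764678955078, 2.6151208877563477, array([ 70., 181.]))
(545.136474609375, -327.1118469238281, 110.75454711914062, 19.35865592956543, 2.3488316535949707, array([423., 251.]))
```

Request:
arm_command:
  steps:
    - {"ty": -0.15,"tx": 0,"tz": 0,"twist": 0,"grip": 0}
    - {"ty": -0.35,"tx": -0.01,"tz": 0,"twist": -0.05,"grip": 0}
    - {"ty": -0.55,"tx": -0.02,"tz": 0.1,"twist": -0.104,"grip": 0}
    - {"ty": -0.7,"tx": -0.03,"tz": 0.25,"twist": -0.104,"grip": 0.2}
    - {"ty": -0.747,"tx": -0.03,"tz": 0.36,"twist": -0.104,"grip": 0.4}
    - {"ty": -0.747,"tx": -0.03,"tz": 0.36,"twist": -0.104,"grip": 0.4}
    - {"ty": -0.747,"tx": -0.03,"tz": 0.36,"twist": -0.104,"grip": 0.4}
    - {"ty": -0.747,"tx": -0.03,"tz": 0.36,"twist": -0.104,"grip": 0.4}

```text
time: 9.65
position: [0.5456, -0.3243, 0.1459]
tcp_rot: [[-0.999, -0.044, 0.002], [-0.044, 0.999, -0.002], [-0.002, -0.002, -1.0]]
force: [-0.3, 0.1, 0.8]
gripper_width: 0.595
gripper_force: 0.0
```

```bash
python3 - <<'E'
from h import *
o=bot.get_obs();print(o["position"],o["tcp_rot"],o["gripper_width"])
i=bot.camera_info("wrist");b=bot.read_camera("wrist")[:,:,::-1]
cv2.imwrite("pics/w4.png",b);hsv=cv2.cvtColor(b,cv2.COLOR_BGR2HSV);y=cv2.inRange(hsv,(22,150,60),(35,255,255))
for r in rect(y,"wrist",.010,i,200):print(r)
E
```

```text
[ 0.5456 -0.3243  0.1459] [[-0.999  -0.0445  0.0021]
 [-0.0445  0.999  -0.0016]
 [-0.002  -0.0017 -1.    ]] 0.5954800686312053
(543.2445068359375, -325.8038330078125, 110.89814758300781, 17.090116500854492, 2.82446026802063, array([276., 222.]))
```

View pics/w4.png

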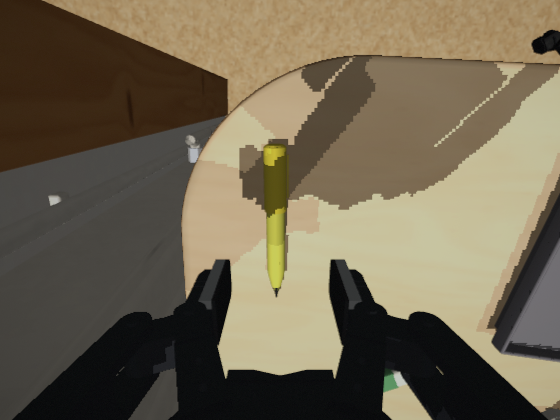

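The highlighter lies from (275,145) to its tip at (277,297), aligned with the tool and between the fingers.

Request:
arm_command:
  newtons: 25
  steps:
    - {"ty": -0.005,"tx": -0.005,"tz": 0.1,"twist": 0,"grip": 0.4}
    - {"ty": -0.005,"tx": -0.005,"tz": 0.18,"twist": 0,"grip": 0.5}
    - {"ty": -0.005,"tx": -0.005,"tz": 0.22,"twist": 0,"grip": 0.6}
    - {"ty": -0.005,"tx": -0.005,"tz": 0.23,"twist": 0,"grip": 0.7}
    - {"ty": -0.005,"tx": -0.005,"tz": 0.23,"twist": 0,"grip": 0.76}
    - {"ty": -0.005,"tx": -0.005,"tz": 0.23,"twist": 0,"grip": 0.9}
    - {"ty": -0.005,"tx": -0.005,"tz": 0.23,"twist": 0,"grip": 0.9}
    - {"ty": -0.005,"tx": -0.005,"tz": 0.23,"twist": 0,"grip": 0.9}

```text
time: 10.7
position: [0.5467, -0.3268, 0.0763]
tcp_rot: [[-0.999, -0.043, 0.002], [-0.043, 0.999, -0.001], [-0.002, -0.001, -1.0]]
force: [-0.0, -0.6, 5.8]
gripper_width: 0.18
gripper_force: 28.2
```

Request:
arm_command:
  steps:
    - {"tx": 0,"ty": 0,"tz": -0.03,"twist": 0,"grip": 0.9}
    - {"tx": 0,"ty": 0,"tz": -0.1,"twist": 0,"grip": 0.9}
    - {"tx": 0,"ty": 0,"tz": -0.2,"twist": 0,"grip": 0.9}
    - {"tx": -0.01,"ty": 0.1,"tz": -0.25,"twist": 0.02,"grip": 0.9}
    - {"tx": -0.03,"ty": 0.25,"tz": -0.25,"twist": 0.05,"grip": 0.9}
    - {"tx": -0.05,"ty": 0.41,"tz": -0.25,"twist": 0.08,"grip": 0.9}
    - {"tx": -0.07,"ty": 0.57,"tz": -0.25,"twist": 0.104,"grip": 0.9}
    - {"tx": -0.08,"ty": 0.7,"tz": -0.25,"twist": 0.104,"grip": 0.9}
    - {"tx": -0.08,"ty": 0.753,"tz": -0.22,"twist": 0.104,"grip": 0.9}
    - {"tx": -0.08,"ty": 0.753,"tz": -0.18,"twist": 0.104,"grip": 0.9}
    - {"tx": -0.08,"ty": 0.753,"tz": -0.15,"twist": 0.104,"grip": 0.9}
    - {"tx": -0.08,"ty": 0.753,"tz": -0.15,"twist": 0.104,"grip": 0.9}

```text
time: 12.2
position: [0.5596, -0.1007, 0.1187]
tcp_rot: [[-0.993, 0.122, -0.002], [0.122, 0.993, 0.001], [0.002, 0.0, -1.0]]
force: [-0.3, 0.6, 0.4]
gripper_width: 0.174
gripper_force: 27.4
```

```bash
python3 - <<'E'
from h import *
o=bot.get_obs();print(o["position"],o["tcp_rot"],o["gripper_width"],o["gripper_force"])
i=bot.camera_info("wrist");b=bot.read_camera("wrist")[:,:,::-1]
cv2.imwrite("pics/w5.png",b)
E
```

```text
[ 0.5596 -0.1007  0.1187] [[-0.9926  0.1217 -0.0022]
 [ 0.1217  0.9926  0.0007]
 [ 0.0022  0.0004 -1.    ]] 0.1738411737084086 27.383091151714325
```

View pics/w5.png

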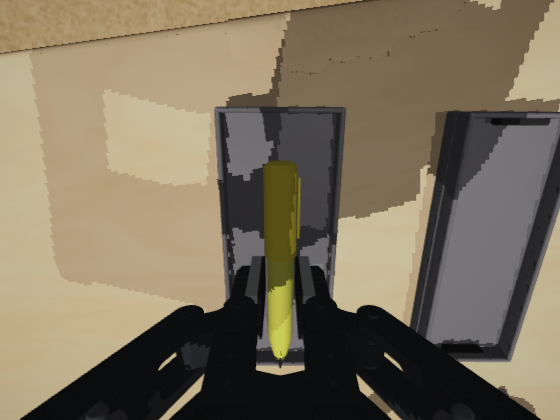

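The pen is held centred and parallel over the tray, from (281,165) to (281,365), with the tray mouth spanning columns 217–343.

Request:
arm_command:
  steps:
    - {"tx": 0,"ty": 0,"tz": 0.04,"twist": 0,"grip": 0.9}
    - {"tx": 0,"ty": 0,"tz": 0.07,"twist": 0,"grip": 0.9}
    - {"tx": 0,"ty": 0,"tz": 0.085,"twist": 0,"grip": 0.9}
    - {"tx": 0,"ty": 0,"tz": 0.093,"twist": 0,"grip": 0.9}
    - {"tx": 0,"ty": 0,"tz": 0.093,"twist": 0,"grip": 0.9}
    - {"tx": 0,"ty": 0,"tz": 0.093,"twist": 0,"grip": 0.9}

```text
time: 13.0
position: [0.5605, -0.0996, 0.0924]
tcp_rot: [[-0.993, 0.12, 0.0], [0.12, 0.993, -0.0], [-0.001, -0.0, -1.0]]
force: [-0.5, -0.2, 0.3]
gripper_width: 0.18
gripper_force: 27.4
```

Request:
arm_command:
  steps:
    - {"tx": 0,"ty": 0,"tz": 0.004,"twist": 0,"grip": 0.9}
    - {"tx": 0,"ty": 0,"tz": 0.006,"twist": 0,"grip": 0.9}
    - {"tx": 0,"ty": 0,"tz": 0.006,"twist": 0,"grip": 0.9}

```text
time: 13.38
position: [0.5603, -0.0996, 0.0903]
tcp_rot: [[-0.993, 0.12, 0.0], [0.12, 0.993, -0.0], [-0.0, -0.0, -1.0]]
force: [-0.3, 0.3, -0.4]
gripper_width: 0.18
gripper_force: 27.4
```

Request:
arm_command:
  steps:
    - {"tx": 0,"ty": 0,"tz": 0.003,"twist": 0,"grip": 0.9}
    - {"tx": 0,"ty": 0,"tz": 0.003,"twist": 0,"grip": 0.9}

```text
time: 13.62
position: [0.5604, -0.0996, 0.0902]
tcp_rot: [[-0.993, 0.12, -0.0], [0.12, 0.993, -0.0], [0.0, -0.0, -1.0]]
force: [-4.1, 0.6, 7.7]
gripper_width: 0.18
gripper_force: 28.3
```

The force shows contact with the tray floor. I'll open slightly and withdraw upward.

Request:
arm_command:
  newtons: 20
  steps:
    - {"tx": 0,"ty": 0,"tz": 0,"twist": 0,"grip": 0.8}
    - {"tx": 0,"ty": 0,"tz": 0,"twist": 0,"grip": 0.75}
    - {"tx": 0,"ty": 0,"tz": 0,"twist": 0,"grip": 0.7}
    - {"tx": 0,"ty": 0,"tz": 0,"twist": 0,"grip": 0.7}
    - {"tx": 0,"ty": 0,"tz": -0.04,"twist": 0,"grip": 0.7}
    - {"tx": 0,"ty": 0,"tz": -0.12,"twist": 0,"grip": 0.7}
    - {"tx": 0,"ty": 0,"tz": -0.3,"twist": 0,"grip": 0.7}
    - {"tx": 0,"ty": 0,"tz": -0.5,"twist": 0,"grip": 0.7}
    - {"tx": 0,"ty": 0,"tz": -0.6,"twist": 0,"grip": 0.7}
    - {"tx": 0,"ty": 0,"tz": -0.6,"twist": 0,"grip": 0.7}
    - {"tx": 0,"ty": 0,"tz": -0.6,"twist": 0,"grip": 0.7}

```text
time: 15.0
position: [0.5598, -0.0994, 0.2688]
tcp_rot: [[-0.993, 0.12, -0.001], [0.12, 0.993, 0.0], [0.001, 0.0, -1.0]]
force: [0.6, 0.1, -0.9]
gripper_width: 0.299
gripper_force: 0.0
```

```bash
python3 - <<'E'
from h import *
o=bot.get_obs();print(o["position"],o["force"],o["gripper_width"])
b=bot.read_camera("wrist")[:,:,::-1]
cv2.imwrite("pics/w6.png",b)
E
```

```text
[ 0.5598 -0.0994  0.2688] [ 0.6086  0.0716 -0.8698] 0.2989224512065168
```

View pics/w6.png

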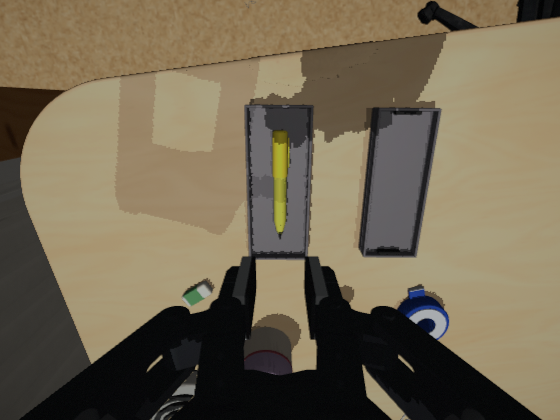

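The highlighter lies lengthways in the placed tray, from (281,133) to (280,237). Both trays are parallel and end-level, and the other desk things in view are untouched.

```bash
python3 -c "
from cell import bot
print(bot.sign_off())"
```

```text
the job is handed in; nothing more can be done
None
```

The job is handed in at about 15 s: the upper tray stands beside the lower one with a gap of about 6 cm, the highlighter lies lengthways in it, and the lower tray has not moved beyond measuring error (about 2 mm).

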